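Sort the stray seasonings

ROBOT

A 7-joint arm with a two-finger parallel gripper is mounted at the origin on a cart in front of the work surface, level with it; the furniture and walls round the work are solid. World frame = base frame: x ahead of the robot, y to its left, z up, the work surface at z = 0. Lengths are in m, angles in rad, forces in N, time in s.
With the tool pointing down it reaches from about 0.425 to 0.875 m from the base axis. Payload 8.4 kg.
Tool frame: the origin (TCP) lies between the finger pads; the fingertips stand ctrl.tips_ahead ahead of it and the grasp point (between the pads) lies 6 mm ahead of it (ctrl.tips_ahead is the distance from the TCP to the fingertips, in m); z points along the fingers, y is the line along which they close (so a half turn about z gives the same grasp; the last joint's range is limited). The gripper opens to 85 mm and grips with 20 to 120 N. Pads are 22 mm wide; open, the fingers measure 114 mm over their backs; the gripper's body (76 mm by 85 mm) begins 54 mm behind the grasp point. The pads swing forward as they close: fully open they stand 13 mm farther back than shut.
Start: joints at [-1.435, 0.333, 0.04, 1.465, -0.013, 1.343, -0.059], TCP at [0.151, 0.632, 0.256] pointing down, gripper open.
Joint ranges: [-2.58, 2.58], [-0.38, 2.09], [-1.3, 1.39], [0.25, 2.4], [-1.5, 4.64], [0.08, 2.09], [-2.65, 2.65]. Speed limits (rad/s): [2.22, 2.22, 2.79, 2.79, 3.14, 3.14, 3.14].

INTERFACE

Orientations are given as a unit quaternion [x, y, z, w].
In Python, from bench import telemetry, viewer, ctrl gives the robot as it stands.
- The arm moves only by the tool drive_tool, never from a script. Its argument "steps" is a list of rows, each an object of numbers: "x", "y", "z": the shift along the world's x, y, z in cm; "wx", "wy", "wz": the turn, a rotation vector about the world's x, y, z in rad; "jaw": the closure, from -1 (fully open) to 1 (shut). A call has 1 to 12 rows; each row is the pose to reach, as a shift and turn from the pose commanded when the call began; what a row does not reach only later rows make up. A row lasts 1/8 s, in which the tool goes at most 62.5 mm and 10.7 degrees, less where a joint would pass 70% of its speed; a pose out of reach is approached as far as the arm can. A call with a gripper value outside its range is refused whole. The fingers move at their own pace and stop on an object; "grip_force" is the grip in N (left out, the last holds). Time passes only in rows, so rows that repeat a pose let the fingers close. It gives the time, the measured TCP pose, the force, the opening and the grip force at its end, in the units of the state.
- telemetry.state(): the state, without advancing time (a new reading comes with each control period).
- viewer.read_camera(name): name is "side" or "top"; returns a dict with "img" (400x640x3 uint8, red, green, blue), "depth" (400x640 float32, m along the optical axis (not along the pixel's ray), 0 where there is no reading), "intrinsics" (3x3 intrinsics, pixels), "rvec" (rotation vector, rad) and "tvec" (3), from world to camera coordinates, as OpenCV has them. Camera axes: x right, y down, z forward; pixel columns grow to the right and rows downward; lengths in m; the calibration is good to about 2 mm. A picture is of the moment at which its call begins.
- ctrl.job_done(): hands the job in; it is judged then, once.
The state is a dict: "time": time; "joint_pos": joint angles; "joint_vel": joint speeds; "joint_torque": joint torques, N m; "tool_pos": TCP position; "tcp_rot": TCP orientation; "wrist_force": force on the tool from outside, world axes, zero at the start; "torque": the same for the moment, N m; "gripper_width": finger opening in m; "finger_force": force on a finger pad.
Only numpy, scipy, OpenCV 4.12 (cv2) and the standard library are available. Lean on these libraries where they do the work, as an engineer would, in place of code of your own. Each camera call takes 0.05 s, during which the arm holds its last target. There are 200 camera calls.

TASK

Two seasonings were left out in the middle of the worktop: sort them away, each with its own kind. Stand the stray spice jar upright inside the square wooden box, with the other spice jars, and stand the salt shaker upright on the round wooden tray, with the pepper mill.

Things in the scene. Friction and masses are not known exactly. Their poses are not given: they have to be found in the camera images.
- spice_jar: the stray spice jar: an upright round clear jar with a paper label and a ridged, flat-topped screw cap, 42 mm in diameter (straight sides) and 96 mm tall, about 0.11 kg; the only spice jar that stands on the bare worktop. Origin at the centre of its underside, z up along the jar
- salt_shaker: the salt shaker: an upright round glass shaker filled with white salt, with a domed, perforated metal top, 44 mm in diameter at its widest, a little slimmer at mid-height, 90 mm tall (the top is 34 mm across and begins 66 mm up), about 0.1 kg. It stands on the bare worktop. Origin at the centre of its underside, z up along the shaker
- spice_box: square open wooden box, 180 x 180 mm outside, walls 8 mm thick, rim 40 mm and inner floor 8 mm above the worktop; fixed. Origin: centre of its underside; x, y along its sides, z up; -x points roughly to the robot (brass label holder on that side). Two spice jars, 45 mm across, 106 mm tall, are fixed at x = +55, y = +42 and -42 mm; the middle of the free room is at x = -38 mm, y = 0
- table_tray: round shallow wooden tray, 220 mm in diameter, rim 6 mm thick and 16 mm above the worktop, flat inner floor 6 mm above it; fixed. Origin: centre of its underside, z up; -x points roughly to the robot. A dark wooden pepper mill, 58 mm across and 170 mm tall, is fixed on it at x = +65 mm, y = 0; the rest is free: x = -45 mm, y = 0 is well clear of the mill
Things that resemble listed ones, but are neither listed nor needed, are in the scene too. What is shaped like the salt_shaker but blue is not meant. What is shaped like the spice_jar but orange is not meant.

How it is judged:
By the outcome, as a careful person would: the job done as asked, in the order asked, and still so for the second after the job is handed in, with the robot touching nothing.
It also fails if it takes over 51 s, if anything falls off the work surface, if the arm or the gripper's body presses on something with over 40 N, if the wrist force passes 120 N, or if a joint passes its speed limit or range.

## Working session

There is one attempt and no reset: what is moved stays moved. The work goes in short steps, Python scripts to look and compute and a tool call to move; the robot and the scene stay as the last step left them, time stands still between calls to the robot, and variables do not carry over. Pictures are saved under pics/ and viewed, at most 10 in all, crops included, and the job is handed in when it is done.

Besides the shell and the picture viewer there is one more tool, called after "Request:" as name(argument=value, ...), one argument or row to a line, values as JSON. drive_tool: Moves the arm, as the interface text tells. Its arguments: {"type":"object","properties":{"steps":{"type":"array"},"grip_force":{"type":"number"}},"required":["steps"]}

```bash
mkdir -p pics
cat > h.py <<'E'
import numpy as np, cv2
from bench import telemetry, viewer, ctrl
def cam(n):
    c=viewer.read_camera(n); R=cv2.Rodrigues(np.array(c['rvec'],float))[0]; c['R']=R; c['t']=np.array(c['tvec'],float).ravel(); c['K']=np.array(c['intrinsics']); return c
def ray(c,u,v,z):
    d=c['R'].T@np.linalg.inv(c['K'])@[u,v,1]; o=-c['R'].T@c['t']; return o+d*(z-o[2])/d[2]
def world(c):
    v,u=np.mgrid[:400,:640]; D=c['depth']; p=np.stack([u*D,v*D,D],-1)@np.linalg.inv(c['K']).T
    return (p-c['t'])@c['R']
def proj(c,p):
    q=c['K']@(c['R']@np.array(p,float)+c['t']); return q[:2]/q[2]
def save(c,n): cv2.imwrite(n,c['img'][:,:,::-1])
E
python3 - <<'E'
from h import *
for n in('top','side'):
    c=cam(n); save(c,f'pics/{n}0.png'); np.savez(f'{n}0.npz',**{k:np.array(v) for k,v in c.items()})
    print(n,-c['R'].T@c['t'],c['R'][2])
s=telemetry.state(); print(s, ctrl.tips_ahead)
E
```

```text
top [0.2609079  0.018928   1.22121911] [ 0.21605889 -0.01262593 -0.9762987 ]
side [ 0.26038149 -0.64419287  0.60050914] [ 0.29810014  0.7195608  -0.627191  ]
{'time': 0.1, 'joint_pos': array([-1.43519248,  0.33383267,  0.03987907,  1.46616922, -0.01341354,
        1.34329055, -0.05851927]), 'joint_vel': array([-0.00115996, -0.00092321, -0.0014978 , -0.00226734, -0.00062852,
       -0.00122658,  0.0012029 ]), 'joint_torque': array([ 4.91819257e-03, -6.60021901e+01,  1.37077946e+00, -4.06476867e+01,
        1.70703081e-02,  8.99202976e-03,  2.41507763e-05]), 'tool_pos': array([0.15115905, 0.63180185, 0.25552181]), 'tcp_rot': array([ 1.17153840e-01,  9.93113520e-01, -7.15641464e-04, -4.19922000e-05]), 'wrist_force': array([ 0.33727925, -1.16373849,  0.48094498]), 'torque': array([-0.04576064, -0.00247805,  0.06069995]), 'finger_force': 0.0, 'gripper_width': 0.08531120223022595} 0.025
```

View pics/top0.png

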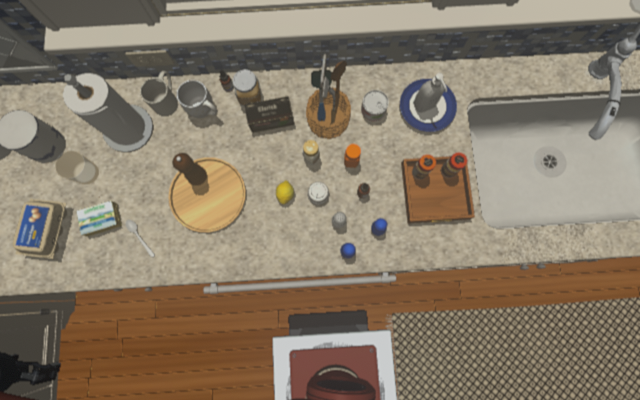

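View pics/side0.png

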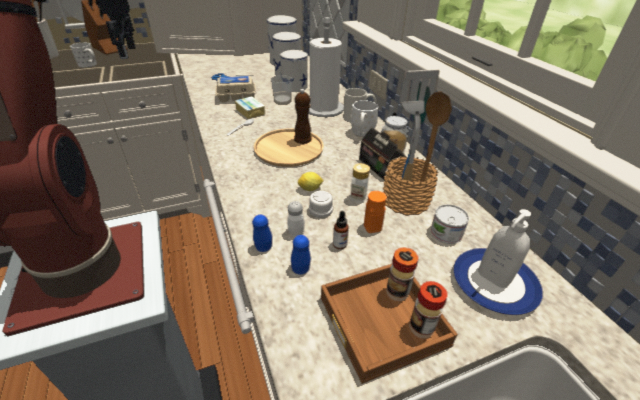

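Spice-jar candidates in the top view are the gold-capped jar (311,148), the orange one (353,155, excluded), the brown dropper bottle (363,190), the grey-lidded jar (246,85) and the red-capped jars in the box (fixed). Salt-shaker candidates are the white one with a metal top (340,220) and the blue ones (348,250) and (380,227, both excluded). I choose (311,148), seen at (360,180) in the side view, and (340,220), seen at (295,218).

Run:
```python
from h import *
t=dict(np.load('top0.npz')); s=dict(np.load('side0.npz'))
im=cv2.hconcat([cv2.resize(s['img'][140:290,230:420],None,fx=2.1,fy=2.1,interpolation=2),cv2.resize(t['img'][125:275,270:460],None,fx=2.1,fy=2.1,interpolation=2)])
cv2.imwrite('pics/crop0.png',im[:,:,::-1]); np.set_printoptions(precision=4,suppress=True)
W=world(t); Ws=world(s)
def comp(x0,x1,y0,y1,lo,hi,name):
    for n,w in(('top',W),('side',Ws)):
        m=(w[...,2]>lo)&(w[...,2]<hi)&(w[...,0]>x0)&(w[...,0]<x1)&(w[...,1]>y0)&(w[...,1]<y1)
        p=w[m]; print(name,n,len(p),p.min(0) if len(p) else '',p.max(0) if len(p) else '')
for nm,u,v,z in(('jar',311,148,.096),('salt',340,219,.088),('orange',353,152,.09),('blue1',348,250,.088),('blue2',380,226,.088),('lemon',285,190,.03),('salt cellar',318,193,.03),('dropper',364,190,.08)):
    p=ray(t,u,v,z); print(nm,p); comp(p[0]-.04,p[0]+.04,p[1]-.04,p[1]+.04,.02,.25,nm)
# tray & box
hsv=cv2.cvtColor(t['img'],cv2.COLOR_RGB2HSV)
def ell(m,n):
    m=m.astype(np.uint8)
    cs=max(cv2.findContours(m,0,1)[0],key=cv2.contourArea); return cs
m=np.zeros((400,640),bool); m[150:240,160:255]=1
c=ell(m&(hsv[...,1]>95)&(hsv[...,2]>100),'tray')
P=np.array([ray(t,*q[0],.016) for q in c]); print('tray',cv2.minEnclosingCircle(P[:,:2].astype(np.float32)),P.min(0),P.max(0))
m=np.zeros((400,640),bool); m[140:235,390:485]=1
c=ell(m&(hsv[...,1]>110),'box')
P=np.array([ray(t,*q[0],.04) for q in c]); print('box',cv2.minAreaRect(P[:,:2].astype(np.float32)))
m=(W[...,2]>.03)&(W[...,2]<.05)&(abs(W[...,0]-.6)<.2)&(W[...,1]<-.2)&(W[...,1]>-.6)
m2=cv2.minAreaRect(W[m][:,:2].astype(np.float32)); print('boxdepth',m2,m.sum())
```

```text
jar [0.6453 0.0246 0.096 ]
jar top 326 [0.6227 0.0027 0.0201] [0.6683 0.0512 0.1027]
jar side 541 [ 0.6232 -0.0022  0.0202] [0.6716 0.0466 0.0985]
salt [ 0.4467 -0.0409  0.088 ]
salt top 208 [ 0.4306 -0.0598  0.0216] [ 0.4674 -0.0184  0.0924]
salt side 469 [ 0.4313 -0.0633  0.0205] [ 0.4744 -0.0318  0.0898]
orange [ 0.6289 -0.0891  0.09  ]
orange top 314 [ 0.6071 -0.1081  0.0219] [ 0.651  -0.0667  0.1029]
orange side 666 [ 0.6074 -0.1144  0.0201] [ 0.6506 -0.0724  0.0989]
blue1 [ 0.364  -0.0559  0.088 ]
blue1 top 203 [ 0.347  -0.0775  0.0258] [ 0.3883 -0.0373  0.0943]
blue1 side 524 [ 0.3472 -0.0827  0.0206] [ 0.3902 -0.0492  0.0913]
blue2 [ 0.4217 -0.1447  0.088 ]
blue2 top 221 [ 0.4045 -0.1679  0.024 ] [ 0.4417 -0.1272  0.0922]
blue2 side 579 [ 0.4047 -0.1731  0.0205] [ 0.4465 -0.1395  0.0904]
lemon [0.5482 0.105  0.03  ]
lemon top 326 [0.5085 0.0822 0.021 ] [0.5743 0.131  0.0552]
lemon side 329 [0.509  0.0785 0.02  ] [0.5771 0.1179 0.0519]
salt cellar [0.5339 0.0127 0.03  ]
salt cellar top 349 [ 0.5065 -0.0157  0.0203] [0.5633 0.041  0.0522]
salt cellar side 407 [ 0.5076 -0.019   0.0203] [0.563  0.0346 0.0494]
dropper [ 0.5231 -0.1115  0.08  ]
dropper top 149 [ 0.5147 -0.1286  0.0213] [ 0.5479 -0.0974  0.102 ]
dropper side 387 [ 0.5158 -0.134   0.0201] [ 0.5484 -0.1041  0.1005]
tray ((0.553855836391449, 0.3286440372467041), 0.10924392193555832) [0.4464 0.2199 0.016 ] [0.6613 0.4363 0.016 ]
box ((0.5287171006202698, -0.32312652468681335), (0.1910623013973236, 0.18113867938518524), 0.235549658536911)
boxdepth ((0.6165484189987183, -0.3237049877643585), (0.3656594753265381, 0.18062086403369904), 0.0018391078338027) 886
```

View pics/crop0.png

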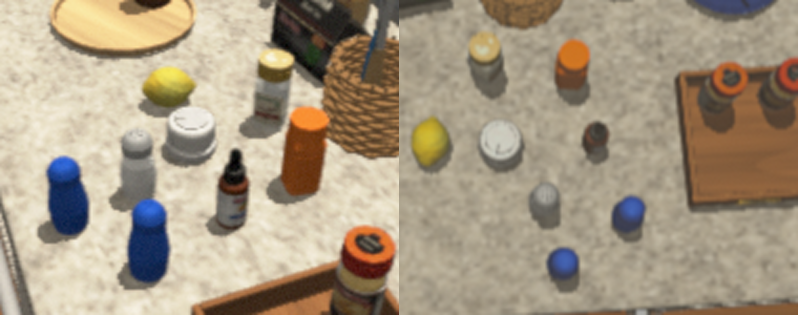

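The crop confirms both: the gold-capped clear jar is at side-crop (273,90), and the white shaker with the metal dome is at side-crop (137,165). One more check of the tall things near the jar, while starting out over the free worktop.

Run:
```python
from h import *
np.set_printoptions(precision=3,suppress=True)
for n in('top','side'):
    w=world(dict(np.load(n+'0.npz'))).reshape(-1,3)
    for lo,hi in((.03,.11),(.11,.2),(.2,.3),(.3,.45)):
        p=w[(w[:,2]>lo)&(w[:,2]<hi)&(w[:,0]>.66)&(w[:,0]<.95)&(abs(w[:,1]-.03)<.13)]
        p=p[(p[:,0]>.675)|(abs(p[:,1]-.0245)>.03)]
        if len(p):
            print(n,lo,len(p),p.min(0),p.max(0)); q=p[p[:,0].argsort()[:3]];print(q)
```

```text
top 0.03 3209 [ 0.694 -0.1    0.03 ] [0.941 0.16  0.11 ]
[[ 0.694 -0.031  0.056]
 [ 0.695 -0.028  0.072]
 [ 0.695 -0.029  0.039]]
top 0.11 996 [ 0.707 -0.1    0.11 ] [0.939 0.16  0.2  ]
[[ 0.707 -0.058  0.11 ]
 [ 0.733 -0.044  0.113]
 [ 0.733 -0.035  0.114]]
top 0.2 4593 [ 0.704 -0.1    0.201] [0.95 0.16 0.3 ]
[[ 0.704 -0.007  0.284]
 [ 0.706 -0.007  0.296]
 [ 0.707 -0.007  0.288]]
top 0.3 478 [ 0.705 -0.098  0.3  ] [0.95  0.16  0.344]
[[ 0.705 -0.007  0.302]
 [ 0.707 -0.007  0.344]
 [ 0.707 -0.007  0.304]]
side 0.03 4577 [ 0.696 -0.1    0.03 ] [0.94 0.16 0.11]
[[ 0.696 -0.038  0.051]
 [ 0.696 -0.032  0.053]
 [ 0.696 -0.032  0.05 ]]
side 0.11 2272 [ 0.733 -0.1    0.11 ] [0.94  0.158 0.2  ]
[[ 0.733 -0.046  0.117]
 [ 0.733 -0.047  0.114]
 [ 0.733 -0.041  0.116]]
side 0.2 4533 [ 0.706 -0.1    0.2  ] [0.95  0.159 0.3  ]
[[ 0.706 -0.009  0.285]
 [ 0.707 -0.01   0.274]
 [ 0.707 -0.008  0.282]]
side 0.3 833 [ 0.706 -0.099  0.3  ] [0.95  0.158 0.341]
[[ 0.706 -0.01   0.305]
 [ 0.706 -0.01   0.318]
 [ 0.707 -0.009  0.319]]
```

Request:
drive_tool(
  steps=[
    {"x":5,"y":-6},
    {"x":10,"y":-12},
    {"x":14,"y":-18},
    {"x":18,"y":-23},
    {"x":22,"y":-28},
    {"x":26,"y":-33},
    {"x":30,"y":-38},
    {"x":34,"y":-44},
    {"x":38,"y":-50},
    {"x":42,"y":-55},
    {"x":46,"y":-58},
    {"x":47,"y":-60},
  ],
  grip_force=35,
)

```text
validation failed for argument at $.st...
```

The crop confirmed both choices. The call was refused on format, so I'll retry with fuller rows. A utensil leans out at (0.705, -0.008, 0.28), so I'll tilt the tool back a little about its closing axis.

Request:
drive_tool(
  steps=[
    {"x":5.0,"y":-6.0,"z":0.0,"wx":0.0,"wy":0.0,"wz":0.0,"jaw":-1.0},
    {"x":10.0,"y":-12.0,"z":0.0,"wx":0.0,"wy":0.0,"wz":0.0,"jaw":-1.0},
    {"x":18.0,"y":-23.0,"z":0.0,"wx":0.0,"wy":0.0,"wz":0.0,"jaw":-1.0},
    {"x":26.0,"y":-33.0,"z":0.0,"wx":0.0,"wy":0.0,"wz":0.0,"jaw":-1.0},
    {"x":34.0,"y":-44.0,"z":0.0,"wx":-0.047,"wy":-0.195,"wz":0.0,"jaw":-1.0},
    {"x":40.0,"y":-54.0,"z":0.0,"wx":-0.047,"wy":-0.195,"wz":0.0,"jaw":-1.0},
    {"x":40.0,"y":-60.0,"z":0.0,"wx":-0.047,"wy":-0.195,"wz":0.0,"jaw":-1.0},
  ],
  grip_force=35,
)

```text
time: 0.98
tool_pos: [0.4115, 0.2796, 0.2561]
tcp_rot: [0.116, 0.988, -0.012, 0.1]
wrist_force: [1.6, -0.2, 0.8]
gripper_width: 0.0855
finger_force: 0.0
```

Request:
drive_tool(
  steps=[
    {"x":10.0,"y":-13.0,"z":0.0,"wx":0.0,"wy":0.0,"wz":0.0,"jaw":-1.0},
    {"x":18.0,"y":-24.0,"z":0.0,"wx":0.0,"wy":0.0,"wz":0.0,"jaw":-1.0},
    {"x":19.0,"y":-25.5,"z":0.0,"wx":0.0,"wy":0.0,"wz":0.0,"jaw":-1.0},
    {"x":19.0,"y":-25.5,"z":0.0,"wx":0.0,"wy":0.0,"wz":0.0,"jaw":-1.0},
    {"x":19.0,"y":-25.5,"z":0.0,"wx":0.0,"wy":0.0,"wz":0.0,"jaw":-1.0},
    {"x":19.0,"y":-25.5,"z":0.0,"wx":0.0,"wy":0.0,"wz":0.0,"jaw":-1.0},
    {"x":19.0,"y":-25.5,"z":0.0,"wx":0.0,"wy":0.0,"wz":0.0,"jaw":-1.0},
    {"x":19.0,"y":-25.5,"z":0.0,"wx":0.0,"wy":0.0,"wz":0.0,"jaw":-1.0},
    {"x":19.0,"y":-25.5,"z":0.0,"wx":0.0,"wy":0.0,"wz":0.0,"jaw":-1.0},
  ],
)

```text
time: 2.1
tool_pos: [0.6006, 0.0276, 0.2563]
tcp_rot: [0.115, 0.988, -0.012, 0.099]
wrist_force: [0.3, 0.4, 0.3]
gripper_width: 0.0852
finger_force: 0.0
```

Run:
```python
from h import *
s=telemetry.state(); print(s['tool_pos'],s['tcp_rot'],s['joint_pos'],s['time'])
c=cam('side'); save(c,'pics/s1.png')
```

```text
[0.60064837 0.02760195 0.25626679] [ 0.11543049  0.98827341 -0.01153694  0.09928928] [-7.70040774e-01  1.09364740e-01  6.60407451e-01  1.77769447e+00
  1.58831702e-03  1.08906028e+00  1.21878152e+00] 2.1
```

View pics/s1.png

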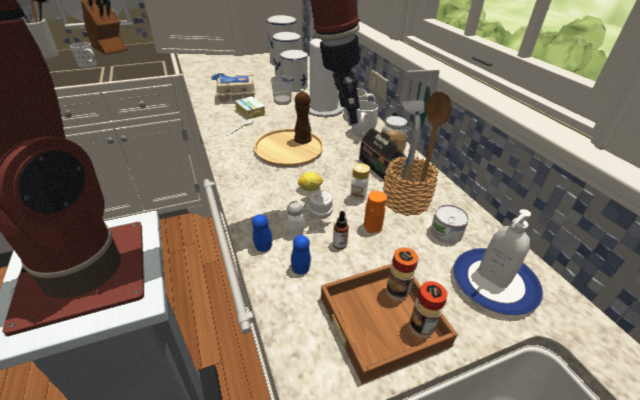

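Request:
drive_tool(
  steps=[
    {"x":2.4,"y":0.2,"z":-5.0,"wx":0.0,"wy":0.0,"wz":0.0,"jaw":-1.0},
    {"x":2.4,"y":0.2,"z":-8.5,"wx":0.0,"wy":0.0,"wz":0.0,"jaw":-1.0},
    {"x":2.9,"y":0.1,"z":-11.0,"wx":0.0,"wy":0.0,"wz":0.0,"jaw":-1.0},
    {"x":3.4,"y":0.0,"z":-13.5,"wx":0.0,"wy":0.0,"wz":0.0,"jaw":-1.0},
    {"x":3.9,"y":-0.15,"z":-16.0,"wx":0.0,"wy":0.0,"wz":0.0,"jaw":-1.0},
    {"x":4.4,"y":-0.3,"z":-18.5,"wx":0.0,"wy":0.0,"wz":0.0,"jaw":-1.0},
    {"x":4.4,"y":-0.3,"z":-18.5,"wx":0.0,"wy":0.0,"wz":0.0,"jaw":-1.0},
    {"x":4.4,"y":-0.3,"z":-18.5,"wx":0.0,"wy":0.0,"wz":0.0,"jaw":-1.0},
    {"x":4.4,"y":-0.3,"z":-18.5,"wx":0.0,"wy":0.0,"wz":0.0,"jaw":-1.0},
  ],
)

```text
time: 3.28
tool_pos: [0.6457, 0.0235, 0.0727]
tcp_rot: [0.116, 0.988, -0.011, 0.1]
wrist_force: [-0.6, 0.2, 0.7]
gripper_width: 0.0857
finger_force: 0.0
```

Run:
```python
from h import *
s=telemetry.state(); print(s['tool_pos'],s['wrist_force'])
a=cam('side');b=cam('top')
im=cv2.hconcat([cv2.resize(a['img'][60:240,270:460],None,fx=2.1,fy=2.1,interpolation=2),cv2.resize(b['img'][60:240,230:420],None,fx=2.1,fy=2.1,interpolation=2)])
cv2.imwrite('pics/g1.png',im[:,:,::-1])
```

```text
[0.64569315 0.02346074 0.0726832 ] [-0.64856994  0.16348548  0.69087509]
```

View pics/g1.png

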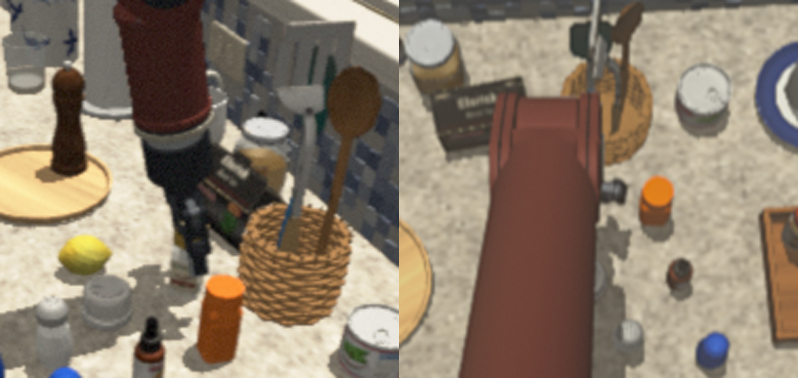

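The fingers straddle the jar (crop 190,245), and the arm is clear of the basket and utensils. Close and lift.

Request:
drive_tool(
  steps=[
    {"x":0.0,"y":0.0,"z":0.0,"wx":0.0,"wy":0.0,"wz":0.0,"jaw":1.0},
    {"x":0.0,"y":0.0,"z":0.0,"wx":0.0,"wy":0.0,"wz":0.0,"jaw":1.0},
    {"x":0.0,"y":0.0,"z":0.0,"wx":0.0,"wy":0.0,"wz":0.0,"jaw":1.0},
    {"x":0.0,"y":0.0,"z":0.0,"wx":0.0,"wy":0.0,"wz":0.0,"jaw":1.0},
    {"x":0.0,"y":0.0,"z":0.0,"wx":0.0,"wy":0.0,"wz":0.0,"jaw":1.0},
    {"x":0.0,"y":0.0,"z":0.0,"wx":0.0,"wy":0.0,"wz":0.0,"jaw":1.0},
    {"x":0.0,"y":0.0,"z":0.0,"wx":0.0,"wy":0.0,"wz":0.0,"jaw":1.0},
    {"x":-0.5,"y":0.0,"z":2.5,"wx":0.0,"wy":0.0,"wz":0.0,"jaw":1.0},
    {"x":-2.0,"y":0.0,"z":7.0,"wx":0.0,"wy":0.0,"wz":0.0,"jaw":1.0},
    {"x":-4.0,"y":0.0,"z":11.0,"wx":0.0,"wy":0.0,"wz":0.0,"jaw":1.0},
    {"x":-7.0,"y":0.0,"z":15.0,"wx":0.0,"wy":0.0,"wz":0.0,"jaw":1.0},
    {"x":-7.0,"y":0.0,"z":15.0,"wx":0.0,"wy":0.0,"wz":0.0,"jaw":1.0},
  ],
  grip_force=35,
)

```text
time: 4.88
tool_pos: [0.5751, 0.0231, 0.2241]
tcp_rot: [0.117, 0.988, -0.01, 0.101]
wrist_force: [0.0, -0.2, -1.0]
gripper_width: 0.0453
finger_force: 36.6
```

Request:
drive_tool(
  steps=[
    {"x":-1.0,"y":-5.0,"z":0.0,"wx":0.0,"wy":0.0,"wz":0.0,"jaw":1.0},
    {"x":-2.0,"y":-10.0,"z":0.0,"wx":0.0,"wy":0.0,"wz":0.0,"jaw":1.0},
    {"x":-3.3,"y":-15.0,"z":0.0,"wx":0.0,"wy":0.0,"wz":0.0,"jaw":1.0},
    {"x":-4.6,"y":-20.0,"z":0.0,"wx":0.0,"wy":0.0,"wz":0.0,"jaw":1.0},
    {"x":-5.8,"y":-25.0,"z":0.0,"wx":0.0,"wy":0.0,"wz":0.0,"jaw":1.0},
    {"x":-7.0,"y":-30.0,"z":0.0,"wx":0.0,"wy":0.0,"wz":0.0,"jaw":1.0},
    {"x":-8.0,"y":-34.6,"z":0.0,"wx":0.0,"wy":0.0,"wz":0.0,"jaw":1.0},
    {"x":-8.0,"y":-34.6,"z":0.0,"wx":0.0,"wy":0.0,"wz":0.0,"jaw":1.0},
    {"x":-8.0,"y":-34.6,"z":0.0,"wx":0.0,"wy":0.0,"wz":0.0,"jaw":1.0},
    {"x":-8.0,"y":-34.6,"z":-4.0,"wx":0.0,"wy":0.0,"wz":0.0,"jaw":1.0},
    {"x":-8.0,"y":-34.6,"z":-7.0,"wx":0.0,"wy":0.0,"wz":0.0,"jaw":1.0},
    {"x":-8.0,"y":-34.6,"z":-7.0,"wx":0.0,"wy":0.0,"wz":0.0,"jaw":1.0},
  ],
)

```text
time: 6.38
tool_pos: [0.4944, -0.3206, 0.1489]
tcp_rot: [0.116, 0.988, -0.011, 0.097]
wrist_force: [0.7, 0.3, -0.5]
gripper_width: 0.0452
finger_force: 36.6
```

Run:
```python
from h import *
s=telemetry.state(); print(s['tool_pos'],s['tcp_rot'],s['joint_pos'],s['wrist_force'],s['gripper_width'])
a=cam('side');b=cam('top')
im=cv2.hconcat([cv2.resize(a['img'][190:390,290:480],None,fx=2.1,fy=2.1,interpolation=2),cv2.resize(b['img'][90:290,330:520],None,fx=2.1,fy=2.1,interpolation=2)])
cv2.imwrite('pics/p1.png',im[:,:,::-1])
```

```text
[ 0.4943907  -0.3205846   0.14890216] [ 0.11561005  0.9884739  -0.011193    0.09709991] [-0.30816452  0.25965858  0.96782131  1.93600746 -0.36951392  0.90332637
  2.17039931] [ 0.6797902   0.31247103 -0.48496486] 0.0451700778514868
```

View pics/p1.png

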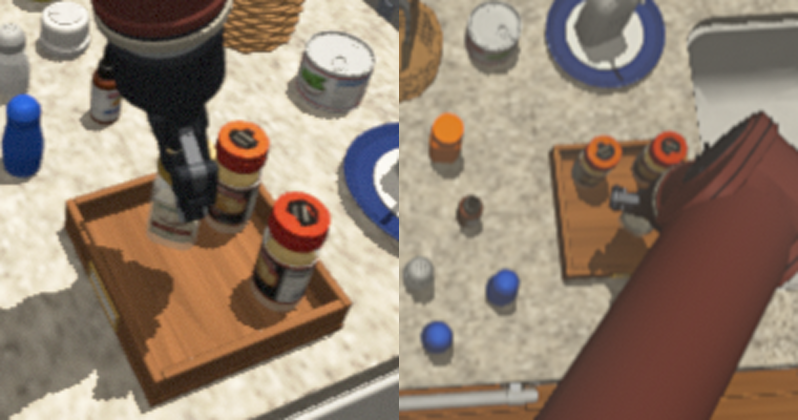

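Request:
drive_tool(
  steps=[
    {"x":0.0,"y":0.0,"z":-3.0,"wx":0.0,"wy":0.0,"wz":0.0,"jaw":1.0},
    {"x":0.0,"y":0.0,"z":-5.0,"wx":0.0,"wy":0.0,"wz":0.0,"jaw":1.0},
    {"x":0.0,"y":0.0,"z":-6.0,"wx":0.0,"wy":0.0,"wz":0.0,"jaw":1.0},
    {"x":0.0,"y":0.0,"z":-6.5,"wx":0.0,"wy":0.0,"wz":0.0,"jaw":1.0},
    {"x":0.0,"y":0.0,"z":-6.5,"wx":0.0,"wy":0.0,"wz":0.0,"jaw":1.0},
    {"x":0.0,"y":0.0,"z":-6.5,"wx":0.0,"wy":0.0,"wz":0.0,"jaw":1.0},
  ],
)

```text
time: 7.22
tool_pos: [0.4955, -0.3232, 0.0871]
tcp_rot: [0.117, 0.988, -0.012, 0.1]
wrist_force: [-0.3, 0.0, -1.0]
gripper_width: 0.045
finger_force: 36.6
```

Not yet in contact: about 6 mm to go.

Request:
drive_tool(
  steps=[
    {"x":0.0,"y":0.0,"z":-0.3,"wx":0.0,"wy":0.0,"wz":0.0,"jaw":1.0},
    {"x":0.0,"y":0.0,"z":-0.5,"wx":0.0,"wy":0.0,"wz":0.0,"jaw":1.0},
    {"x":0.0,"y":0.0,"z":-0.5,"wx":0.0,"wy":0.0,"wz":0.0,"jaw":1.0},
    {"x":0.0,"y":0.0,"z":-0.5,"wx":0.0,"wy":0.0,"wz":0.0,"jaw":1.0},
  ],
)

```text
time: 7.72
tool_pos: [0.4951, -0.323, 0.0813]
tcp_rot: [0.117, 0.988, -0.012, 0.099]
wrist_force: [0.8, 0.1, -1.1]
gripper_width: 0.0453
finger_force: 36.6
```

Request:
drive_tool(
  steps=[
    {"x":0.0,"y":0.0,"z":-0.1,"wx":0.0,"wy":0.0,"wz":0.0,"jaw":1.0},
    {"x":0.0,"y":0.0,"z":-0.15,"wx":0.0,"wy":0.0,"wz":0.0,"jaw":1.0},
    {"x":0.0,"y":0.0,"z":-0.15,"wx":0.0,"wy":0.0,"wz":0.0,"jaw":1.0},
  ],
)

```text
time: 8.1
tool_pos: [0.4951, -0.3229, 0.0798]
tcp_rot: [0.117, 0.988, -0.012, 0.099]
wrist_force: [-0.0, 0.5, -1.1]
gripper_width: 0.0454
finger_force: 36.7
```

Request:
drive_tool(
  steps=[
    {"x":0.0,"y":0.0,"z":-0.1,"wx":0.0,"wy":0.0,"wz":0.0,"jaw":1.0},
    {"x":0.0,"y":0.0,"z":-0.2,"wx":0.0,"wy":0.0,"wz":0.0,"jaw":1.0},
    {"x":0.0,"y":0.0,"z":-0.2,"wx":0.0,"wy":0.0,"wz":0.0,"jaw":1.0},
  ],
)

```text
time: 8.48
tool_pos: [0.4961, -0.3231, 0.0796]
tcp_rot: [0.117, 0.988, -0.011, 0.101]
wrist_force: [-7.6, 5.2, 20.4]
gripper_width: 0.0451
finger_force: 38.9
```

Request:
drive_tool(
  steps=[
    {"x":0.0,"y":0.0,"z":0.2,"wx":0.0,"wy":0.0,"wz":0.0,"jaw":1.0},
    {"x":0.0,"y":0.0,"z":0.2,"wx":0.0,"wy":0.0,"wz":0.0,"jaw":0.2},
    {"x":0.0,"y":0.0,"z":0.2,"wx":0.0,"wy":0.0,"wz":0.0,"jaw":-0.5},
    {"x":0.0,"y":0.0,"z":0.2,"wx":0.0,"wy":0.0,"wz":0.0,"jaw":-1.0},
    {"x":0.0,"y":0.0,"z":0.2,"wx":0.0,"wy":0.0,"wz":0.0,"jaw":-1.0},
    {"x":0.0,"y":0.0,"z":0.2,"wx":0.0,"wy":0.0,"wz":0.0,"jaw":-1.0},
    {"x":-0.5,"y":0.1,"z":2.5,"wx":0.0,"wy":0.0,"wz":0.0,"jaw":-1.0},
    {"x":-1.0,"y":0.25,"z":5.0,"wx":0.0,"wy":0.0,"wz":0.0,"jaw":-1.0},
    {"x":-2.0,"y":0.5,"z":10.0,"wx":0.0,"wy":0.0,"wz":0.0,"jaw":-1.0},
    {"x":-3.0,"y":3.0,"z":15.0,"wx":0.0,"wy":0.0,"wz":0.0,"jaw":-1.0},
    {"x":-3.0,"y":9.0,"z":15.0,"wx":0.047,"wy":0.195,"wz":0.0,"jaw":-1.0},
    {"x":-3.0,"y":14.0,"z":15.0,"wx":0.047,"wy":0.195,"wz":0.0,"jaw":-1.0},
  ],
)

```text
time: 9.98
tool_pos: [0.4669, -0.1799, 0.2288]
tcp_rot: [0.116, 0.993, -0.0, -0.001]
wrist_force: [0.3, 0.1, -0.7]
gripper_width: 0.0849
finger_force: 0.0
```

Run:
```python
from h import *
np.set_printoptions(precision=4,suppress=True)
s=telemetry.state(); print(s['tool_pos'],s['tcp_rot'],s['time'])
a=cam('side');b=cam('top')
for c in(a,b):
    w=world(c);p=w[(w[...,2]>.05)&(w[...,2]<.115)&(abs(w[...,0]-.49)<.045)&(abs(w[...,1]+.323)<.06)]; print(p.min(0),p.max(0))
    p=w[(w[...,2]>.02)&(w[...,2]<.1)&(abs(w[...,0]-.45)<.04)&(abs(w[...,1]+.04)<.04)]; print('salt',p.min(0),p.max(0)) if len(p) else 0
im=cv2.hconcat([cv2.resize(a['img'][190:390,240:430],None,fx=2.1,fy=2.1,interpolation=2),cv2.resize(b['img'][90:290,330:520],None,fx=2.1,fy=2.1,interpolation=2)])
cv2.imwrite('pics/p2.png',im[:,:,::-1])
```

```text
[ 0.4669 -0.1799  0.2288] [ 0.1158  0.9933 -0.0004 -0.0006] 9.975
[ 0.4722 -0.3493  0.0501] [ 0.5185 -0.302   0.107 ]
salt [ 0.4311 -0.0644  0.02  ] [ 0.4707 -0.0326  0.0898]Traceback (most recent call last):
  File "<stdin>", line 6, in <module>
    return umr_minimum(a, axis, None, out, keepdims, initial, where)
ValueError: zero-size array to reduction operation minimum which has no identity
```

The spice jar stands upright in the box (side-view extents 42 to 47 mm, top at 0.104–0.107 m). Next is the shaker, at about (0.452, -0.041).

Request:
drive_tool(
  steps=[
    {"x":-0.5,"y":5.0,"z":0.0,"wx":0.0,"wy":0.0,"wz":0.0,"jaw":-1.0},
    {"x":-1.0,"y":10.0,"z":0.0,"wx":0.0,"wy":0.0,"wz":0.0,"jaw":-1.0},
    {"x":-1.5,"y":13.9,"z":0.0,"wx":0.0,"wy":0.0,"wz":0.0,"jaw":-1.0},
    {"x":-1.5,"y":13.9,"z":-3.0,"wx":0.0,"wy":0.0,"wz":0.0,"jaw":-1.0},
    {"x":-1.5,"y":13.9,"z":-6.5,"wx":0.0,"wy":0.0,"wz":0.0,"jaw":-1.0},
    {"x":-1.5,"y":13.9,"z":-8.0,"wx":0.0,"wy":0.0,"wz":0.0,"jaw":-1.0},
    {"x":-1.5,"y":13.9,"z":-8.0,"wx":0.0,"wy":0.0,"wz":0.0,"jaw":-1.0},
    {"x":-1.5,"y":13.9,"z":-8.0,"wx":0.0,"wy":0.0,"wz":0.0,"jaw":-1.0},
  ],
)

```text
time: 11.08
tool_pos: [0.4508, -0.0442, 0.1488]
tcp_rot: [0.117, 0.993, 0.0, 0.001]
wrist_force: [0.3, 1.2, 0.2]
gripper_width: 0.0852
finger_force: 0.0
```

Run:
```python
from h import *
s=telemetry.state(); print(s['tool_pos'],s['tcp_rot'],s['joint_pos'])
a=cam('side');b=cam('top')
im=cv2.hconcat([cv2.resize(a['img'][150:350,235:425],None,fx=2.1,fy=2.1,interpolation=2),cv2.resize(b['img'][90:290,330:520],None,fx=2.1,fy=2.1,interpolation=2)])
cv2.imwrite('pics/p2.png',im[:,:,::-1])
```

```text
[ 0.45082799 -0.04417111  0.14881954] [1.17395054e-01 9.93085086e-01 1.12814612e-04 6.32368807e-04] [-0.83270326 -0.01186167  0.8439133   2.09196589  0.01007867  1.05624973
  1.34168966]
```

View pics/p2.png

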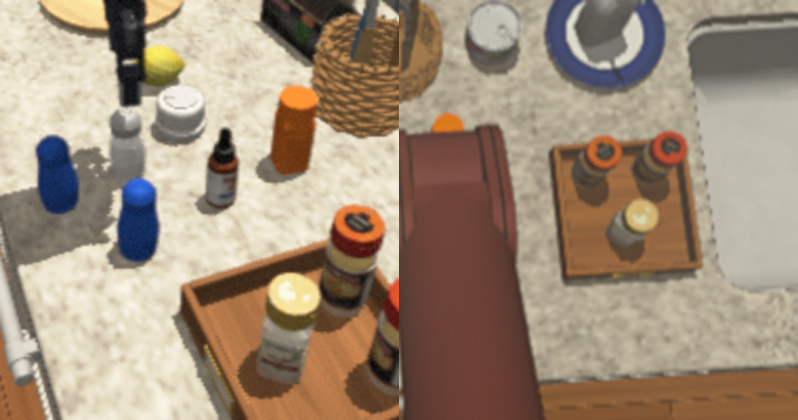

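The jar stands upright in the box (top crop 635,222), and the gripper is above the shaker (side crop 127,140). Descend, grip and lift a little.

Request:
drive_tool(
  steps=[
    {"x":0.1,"y":0.3,"z":-2.0,"wx":0.0,"wy":0.0,"wz":0.0,"jaw":-1.0},
    {"x":0.1,"y":0.3,"z":-5.0,"wx":0.0,"wy":0.0,"wz":0.0,"jaw":-1.0},
    {"x":0.1,"y":0.3,"z":-8.0,"wx":0.0,"wy":0.0,"wz":0.0,"jaw":-1.0},
    {"x":0.1,"y":0.3,"z":-9.6,"wx":0.0,"wy":0.0,"wz":0.0,"jaw":-1.0},
    {"x":0.1,"y":0.3,"z":-9.6,"wx":0.0,"wy":0.0,"wz":0.0,"jaw":-1.0},
    {"x":0.1,"y":0.3,"z":-9.6,"wx":0.0,"wy":0.0,"wz":0.0,"jaw":-1.0},
  ],
)

```text
time: 11.92
tool_pos: [0.4519, -0.0409, 0.0528]
tcp_rot: [0.117, 0.993, 0.0, 0.001]
wrist_force: [1.2, -0.1, 1.4]
gripper_width: 0.0853
finger_force: 0.0
```

Request:
drive_tool(
  steps=[
    {"x":0.0,"y":0.0,"z":0.0,"wx":0.0,"wy":0.0,"wz":0.0,"jaw":1.0},
    {"x":0.0,"y":0.0,"z":0.0,"wx":0.0,"wy":0.0,"wz":0.0,"jaw":1.0},
    {"x":0.0,"y":0.0,"z":0.0,"wx":0.0,"wy":0.0,"wz":0.0,"jaw":1.0},
    {"x":0.0,"y":0.0,"z":0.0,"wx":0.0,"wy":0.0,"wz":0.0,"jaw":1.0},
    {"x":0.0,"y":0.0,"z":0.0,"wx":0.0,"wy":0.0,"wz":0.0,"jaw":1.0},
    {"x":0.0,"y":0.0,"z":0.0,"wx":0.0,"wy":0.0,"wz":0.0,"jaw":1.0},
    {"x":0.0,"y":0.0,"z":0.0,"wx":0.0,"wy":0.0,"wz":0.0,"jaw":1.0},
  ],
  grip_force=35,
)

```text
time: 12.8
tool_pos: [0.4517, -0.0408, 0.0525]
tcp_rot: [0.117, 0.993, 0.0, 0.0]
wrist_force: [-1.0, 0.3, 9.0]
gripper_width: 0.0398
finger_force: 34.5
```

Request:
drive_tool(
  steps=[
    {"x":0.0,"y":0.0,"z":2.0,"wx":0.0,"wy":0.0,"wz":0.0,"jaw":1.0},
    {"x":0.0,"y":0.0,"z":6.0,"wx":0.0,"wy":0.0,"wz":0.0,"jaw":1.0},
    {"x":0.0,"y":0.0,"z":11.0,"wx":0.0,"wy":0.0,"wz":0.0,"jaw":1.0},
    {"x":0.5,"y":5.0,"z":13.0,"wx":0.0,"wy":0.0,"wz":0.0,"jaw":1.0},
    {"x":1.5,"y":10.0,"z":13.0,"wx":0.0,"wy":0.0,"wz":0.0,"jaw":1.0},
    {"x":2.3,"y":16.0,"z":13.0,"wx":0.0,"wy":0.0,"wz":0.0,"jaw":1.0},
    {"x":3.0,"y":22.0,"z":13.0,"wx":0.0,"wy":0.0,"wz":0.0,"jaw":1.0},
    {"x":4.0,"y":28.0,"z":13.0,"wx":0.0,"wy":0.0,"wz":0.0,"jaw":1.0},
    {"x":4.8,"y":33.5,"z":13.0,"wx":0.0,"wy":0.0,"wz":0.0,"jaw":1.0},
    {"x":5.1,"y":36.8,"z":12.0,"wx":0.0,"wy":0.0,"wz":0.0,"jaw":1.0},
    {"x":5.1,"y":36.8,"z":8.0,"wx":0.0,"wy":0.0,"wz":0.0,"jaw":1.0},
    {"x":5.1,"y":36.8,"z":6.0,"wx":0.0,"wy":0.0,"wz":0.0,"jaw":1.0},
  ],
)

```text
time: 14.3
tool_pos: [0.501, 0.3266, 0.1096]
tcp_rot: [0.117, 0.993, -0.001, -0.001]
wrist_force: [1.6, -0.4, -1.5]
gripper_width: 0.0396
finger_force: 35.6
```

Run:
```python
from h import *
s=telemetry.state(); print(s['tool_pos'],s['tcp_rot'],s['gripper_width'],s['wrist_force'])
a=cam('side');b=cam('top')
im=cv2.hconcat([cv2.resize(a['img'][40:240,210:400],None,fx=2.1,fy=2.1,interpolation=2),cv2.resize(b['img'][90:290,130:320],None,fx=2.1,fy=2.1,interpolation=2)])
cv2.imwrite('pics/p3.png',im[:,:,::-1])
```

```text
[0.50096841 0.32661993 0.10958591] [ 1.16828750e-01  9.93150735e-01 -1.32165255e-03 -9.56195199e-04] 0.039616507498269234 [ 1.62502585 -0.42575161 -1.51559214]
```

View pics/p3.png

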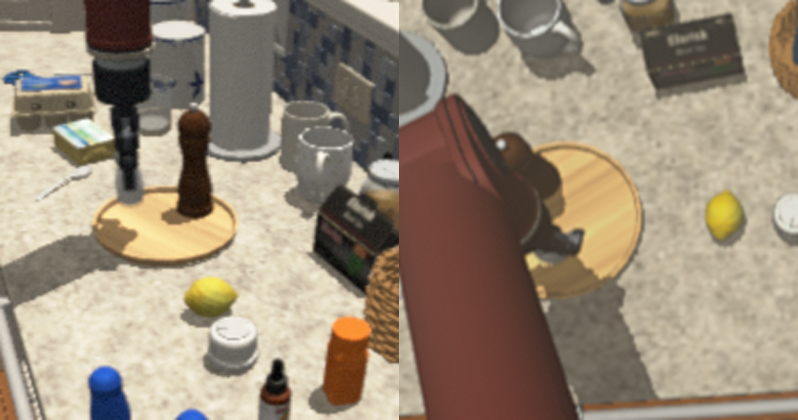

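The shaker is held upright about 5 cm above the tray (side crop 130,185), clear of the mill (193,165). Lower it.

Request:
drive_tool(
  steps=[
    {"x":0.0,"y":0.0,"z":-2.0,"wx":0.0,"wy":0.0,"wz":0.0,"jaw":1.0},
    {"x":0.0,"y":0.0,"z":-3.5,"wx":0.0,"wy":0.0,"wz":0.0,"jaw":1.0},
    {"x":0.0,"y":0.0,"z":-4.6,"wx":0.0,"wy":0.0,"wz":0.0,"jaw":1.0},
    {"x":0.0,"y":0.0,"z":-5.0,"wx":0.0,"wy":0.0,"wz":0.0,"jaw":1.0},
    {"x":0.0,"y":0.0,"z":-5.0,"wx":0.0,"wy":0.0,"wz":0.0,"jaw":1.0},
    {"x":0.0,"y":0.0,"z":-5.0,"wx":0.0,"wy":0.0,"wz":0.0,"jaw":1.0},
  ],
)

```text
time: 15.15
tool_pos: [0.5024, 0.3273, 0.0623]
tcp_rot: [0.117, 0.993, 0.0, 0.0]
wrist_force: [0.5, -1.3, -1.4]
gripper_width: 0.0392
finger_force: 35.6
```

Request:
drive_tool(
  steps=[
    {"x":0.0,"y":0.0,"z":-0.2,"wx":0.0,"wy":0.0,"wz":0.0,"jaw":1.0},
    {"x":0.0,"y":0.0,"z":-0.3,"wx":0.0,"wy":0.0,"wz":0.0,"jaw":1.0},
    {"x":0.0,"y":0.0,"z":-0.3,"wx":0.0,"wy":0.0,"wz":0.0,"jaw":1.0},
    {"x":0.0,"y":0.0,"z":-0.3,"wx":0.0,"wy":0.0,"wz":0.0,"jaw":1.0},
  ],
)

```text
time: 15.65
tool_pos: [0.5021, 0.3271, 0.0588]
tcp_rot: [0.117, 0.993, -0.0, 0.0]
wrist_force: [0.3, 0.3, -2.0]
gripper_width: 0.0394
finger_force: 35.6
```

Request:
drive_tool(
  steps=[
    {"x":0.0,"y":0.0,"z":-0.1,"wx":0.0,"wy":0.0,"wz":0.0,"jaw":1.0},
    {"x":0.0,"y":0.0,"z":-0.2,"wx":0.0,"wy":0.0,"wz":0.0,"jaw":1.0},
    {"x":0.0,"y":0.0,"z":-0.2,"wx":0.0,"wy":0.0,"wz":0.0,"jaw":1.0},
  ],
)

```text
time: 16.02
tool_pos: [0.5027, 0.327, 0.0586]
tcp_rot: [0.117, 0.993, 0.001, 0.0]
wrist_force: [-5.7, -4.7, 17.4]
gripper_width: 0.0393
finger_force: 38.5
```

Contact. Ease off, release and back away.

Request:
drive_tool(
  steps=[
    {"x":0.0,"y":0.0,"z":0.2,"wx":0.0,"wy":0.0,"wz":0.0,"jaw":1.0},
    {"x":0.0,"y":0.0,"z":0.2,"wx":0.0,"wy":0.0,"wz":0.0,"jaw":0.2},
    {"x":0.0,"y":0.0,"z":0.2,"wx":0.0,"wy":0.0,"wz":0.0,"jaw":-0.5},
    {"x":0.0,"y":0.0,"z":0.2,"wx":0.0,"wy":0.0,"wz":0.0,"jaw":-1.0},
    {"x":0.0,"y":0.0,"z":0.2,"wx":0.0,"wy":0.0,"wz":0.0,"jaw":-1.0},
    {"x":0.0,"y":0.0,"z":0.2,"wx":0.0,"wy":0.0,"wz":0.0,"jaw":-1.0},
    {"x":0.0,"y":0.0,"z":3.0,"wx":0.0,"wy":0.0,"wz":0.0,"jaw":-1.0},
    {"x":0.0,"y":0.0,"z":7.0,"wx":0.0,"wy":0.0,"wz":0.0,"jaw":-1.0},
    {"x":0.0,"y":0.0,"z":12.0,"wx":0.0,"wy":0.0,"wz":0.0,"jaw":-1.0},
    {"x":0.0,"y":0.0,"z":18.0,"wx":0.0,"wy":0.0,"wz":0.0,"jaw":-1.0},
    {"x":-4.0,"y":4.0,"z":20.0,"wx":0.0,"wy":0.0,"wz":0.0,"jaw":-1.0},
    {"x":-8.0,"y":9.0,"z":20.0,"wx":0.0,"wy":0.0,"wz":0.0,"jaw":-1.0},
  ],
)

```text
time: 17.52
tool_pos: [0.4236, 0.4165, 0.2595]
tcp_rot: [0.119, 0.993, 0.002, 0.001]
wrist_force: [0.7, 0.9, -0.1]
gripper_width: 0.0854
finger_force: 0.0
```

Request:
drive_tool(
  steps=[
    {"x":-4.0,"y":4.0,"z":0.0,"wx":0.0,"wy":0.0,"wz":0.0,"jaw":-1.0},
    {"x":-8.0,"y":8.0,"z":0.0,"wx":0.0,"wy":0.0,"wz":0.0,"jaw":-1.0},
    {"x":-12.0,"y":12.0,"z":0.0,"wx":0.0,"wy":0.0,"wz":0.0,"jaw":-1.0},
    {"x":-16.0,"y":15.0,"z":0.0,"wx":0.0,"wy":0.0,"wz":0.0,"jaw":-1.0},
    {"x":-16.0,"y":15.0,"z":0.0,"wx":0.0,"wy":0.0,"wz":0.0,"jaw":-1.0},
    {"x":-16.0,"y":15.0,"z":0.0,"wx":0.0,"wy":0.0,"wz":0.0,"jaw":-1.0},
  ],
)

```text
time: 18.27
tool_pos: [0.2637, 0.5654, 0.2567]
tcp_rot: [0.117, 0.993, -0.0, 0.0]
wrist_force: [-0.6, -0.7, -0.2]
gripper_width: 0.0858
finger_force: 0.0
```

Run:
```python
from h import *
s=telemetry.state(); print(s['tool_pos'],s['joint_vel'],s['time'])
a=cam('side');save(a,'pics/fin.png')
```

```text
[0.2636615  0.56544896 0.25672378] [ 0.0239935  -0.00816558  0.01854923  0.00290978  0.00146016 -0.00090534
  0.00019479] 18.275
```

View pics/fin.png

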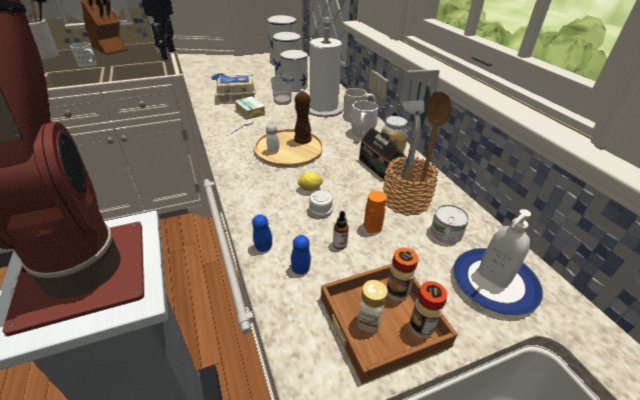

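The shaker stands upright on the tray (272,140) and the jar stands upright in the box (372,305). Nothing else has moved.

```bash
python3 -c "
from bench import ctrl
print(ctrl.job_done())"
```

```text
the job is handed in; nothing more can be done
None
```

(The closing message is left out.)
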